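# Set out the pump bottles on the vanity tray

### The job

Tidy the vanity: first set the little steel tin in the middle of the round glass tray. Then gather the three pump bottles onto the tray, each standing upright in the middle of the coaster of its own outline (round on round, square on square, oblong on oblong). Never tip a bottle, and leave the two screw-cap bottles standing where they are.

Things in the scene. Friction and masses are not known exactly. Their poses are not given: they have to be found in the camera images.
- round_pump: Amber glass pump bottle, round body 52 mm in diameter, shoulder at 105 mm. Black pump on it: upright collar 28 mm across, 24 mm high (grip here; shoulder below is wider), then stem and 22 mm head, top 42 mm above shoulder. A 9 mm wide spout runs level along the body's -x to 39 mm from the axis: grip with fingers on the +y and -y sides. Origin: centre of underside, z up. 0.2 kg. Starts upright right of the tray, in any of the bottles' five spots.
- square_pump: Amber glass pump bottle, square body 46 by 46 mm, shoulder at 100 mm. Black pump on it: upright collar 28 mm across, 24 mm high (grip here; shoulder below is wider), then stem and 22 mm head, top 42 mm above shoulder. A 9 mm wide spout runs level along the body's -x to 39 mm from the axis: grip with fingers on the +y and -y sides. Origin: centre of underside, z up. 0.2 kg. Starts upright right of the tray, in any of the bottles' five spots.
- oblong_pump: Amber glass pump bottle, flat oblong body 36 mm (x) by 64 mm (y), shoulder at 95 mm. Black pump on it: upright collar 28 mm across, 24 mm high (grip here; shoulder below is wider), then stem and 22 mm head, top 42 mm above shoulder. A 9 mm wide spout runs level along the body's -x to 39 mm from the axis: grip with fingers on the +y and -y sides. Origin: centre of underside, z up. 0.2 kg. Starts upright right of the tray, in any of the bottles' five spots.
- round_screwcap: Look-alike: the same round amber bottle, 52 mm in diameter, shoulder at 105 mm, but it has a black screw cap (32 mm across, 24 mm high, no spout) instead of a pump. It does not belong on the tray and stays where it is. Origin: centre of the underside, z up.
- square_screwcap: Look-alike: the same square amber bottle, 46 by 46 mm, shoulder at 100 mm, but it has a black screw cap (32 mm across, 24 mm high, no spout) instead of a pump. It does not belong on the tray and stays where it is. Origin: centre of the underside, z up.
- tin: Small round stainless steel pill tin, shut, 42 mm in diameter and 24 mm high, about 50 g, lying flat on the vanity top to the right of the tray, nearer the robot than the bottles. Origin: centre of the underside, z up.
- tray: Round clear glass tray, 280 mm in diameter, flat floor 6 mm above the vanity top, thin rim 12 mm high. Fixed. Origin: centre of its underside, z up. Its middle is the bare spot between the three coasters, where the tin goes.
- round_coaster: Dark slate-grey coaster, round, 80 mm in diameter, 5 mm thick, the place of the round pump bottle. Fixed on the tray, upper face 11 mm above the vanity top; origin: centre of its underside, z up. Its centre is about 80 mm from the tray's centre; the three coasters stand around the middle in any order.
- square_coaster: Dark slate-grey coaster, square, 74 by 74 mm, 5 mm thick, the place of the square pump bottle. Fixed on the tray, upper face 11 mm above the vanity top; origin: centre of its underside, z up. Its centre is about 80 mm from the tray's centre; the three coasters stand around the middle in any order.
- oblong_coaster: Dark slate-grey coaster, oblong, 56 mm (x) by 92 mm (y), 5 mm thick, the place of the oblong pump bottle. Fixed on the tray, upper face 11 mm above the vanity top; origin: centre of its underside, z up. Its centre is about 80 mm from the tray's centre; the three coasters stand around the middle in any order.
Things that resemble listed ones, but are neither listed nor needed, are in the scene too. Leave any pink, red or yellow look-alike of the square_pump alone.

How it is judged:
By the outcome, as a careful person would: the job done as asked, in the order asked, and still so for the second after the job is handed in, with the robot touching nothing.
It also fails if it takes over 128 s, if anything falls off the work surface, if the arm or the gripper's body presses on something with over 40 N, if the wrist force passes 120 N, or if a joint passes its speed limit or range.

### The arm

A 6-joint arm with a two-finger parallel gripper is mounted at the origin on the work surface. World frame = base frame: x ahead of the robot, y to its left, z up, the work surface at z = 0. Lengths are in m, angles in rad, forces in N, time in s.
With the tool pointing down it reaches from about 0.35 to 0.975 m from the base axis. Payload 7.1 kg.
Tool frame: the origin (TCP) lies at the centre of the arm's flange, where the gripper is bolted on; the fingertips stand 182 mm ahead of it and the grasp point (between the pads) lies 163 mm ahead of it; z points along the fingers, y is the line along which they close (so a half turn about z gives the same grasp; the last joint's range is limited). The gripper opens to 88 mm and grips with 3 to 60 N. Pads are 20 mm wide; open, the fingers measure 115 mm over their backs; the gripper's body (75 mm by 178 mm) begins 61 mm behind the grasp point.
Start: joints at [-1.269, 0.423, 1.63, -0, 1.089, -0.019], TCP at [0.197, -0.593, 0.405] pointing down, gripper open.
Joint ranges: [-3, 3], [-0.9, 2.11], [0.09, 2.58], [-1.31, 4.45], [0.11, 2.69], [-2.54, 2.54]. Speed limits (rad/s): [2.39, 2.39, 3.01, 3.14, 3.14, 3.14].

### API

Orientations are given as a rotation vector (axis times angle).
In Python, from cell import * gives the robot as it stands.
- The arm moves only by the tool drive_tool, never from a script. Its argument "moves" is a list of rows, each a list of 3 entries, a list of its own where there are three numbers: the shift along the world's x, y, z in m, then the turn, a rotation vector about the world's x, y, z in rad, then the opening, from 0 (shut) to 1 (fully open). In form: [[[dx, dy, dz], [wx, wy, wz], hand], ...]. A call has exactly 5 rows; each row shifts and turns the commanded pose from where the row before left it; what a row does not reach is not made up. A row lasts 1/12 s, in which the tool goes at most 41.7 mm and 7.16 degrees, less where a joint would pass 70% of its speed; a pose out of reach is approached as far as the arm can. A call with a gripper value outside its range is refused whole. The fingers move at their own pace and stop on an object; "squeeze" is the grip in N (left out, the last holds). Time passes only in rows, so rows that do not move let the fingers close, or fill a call up. It gives the time, the measured TCP pose, the force, the opening and the grip force at its end, in the units of the state.
- get_obs(): the state, without advancing time (a new reading comes with each control period).
- grab_frame(name): name is "scene" or "top" or "wrist"; returns a dict with "pixels" (480x640x3 uint8, red, green, blue), "fov_y" (degrees; the focal length in pixels is half the picture's height over the tangent of half this angle, whatever the lens; pixels are square), "cx", "cy" (the principal point, pixels), "k1" (the pictures are not rectified: a ray, as slopes to the right and down, at radius r is drawn at 1 + k1 r^2 times it, then the intrinsics apply), "rvec" (rotation vector, rad) and "tvec" (3), from world to camera coordinates, as OpenCV has them. Camera axes: x right, y down, z forward; pixel columns grow to the right and rows downward; lengths in m; the calibration is good to about 2 mm. A picture is of the moment at which its call begins. There is no depth.
- hand_in(): hands the job in; it is judged then, once.
The state is a dict: "t": time; "joint_positions": joint angles; "joint_vel": joint speeds; "tau": joint torques, N m; "position": TCP position; "ee_rot": TCP orientation; "force": force on the tool from outside, world axes, zero at the start; "moment": the same for the moment, N m; "opening": finger opening in m; "grasp_force": force on a finger pad.
Only numpy, scipy, OpenCV 4.12 (cv2) and the standard library are available. Lean on these libraries where they do the work, as an engineer would, in place of code of your own. Each camera call takes 0.05 s, during which the arm holds its last target. There are 200 camera calls.

## Working session

There is one attempt and no reset: what is moved stays moved. The work goes in short steps, Python scripts to look and compute and a tool call to move; the robot and the scene stay as the last step left them, time stands still between calls to the robot, and variables do not carry over. Pictures are saved under pics/ and viewed, at most 14 in all, crops included, and the job is handed in when it is done.

Besides the shell and the picture viewer there is one more tool, called after "Request:" as name([rows], argument=value, ...), one row to a line, values as JSON. drive_tool: Moves the arm, as the interface text tells. Its arguments: {"type":"object","properties":{"moves":{"type":"array","items":{"type":"array"}},"squeeze":{"type":"number"}},"required":["moves"]}

```bash
mkdir -p pics; cat > h.py <<'E'
from cell import *
import numpy as np, cv2, pickle
def grab(n):
    f=grab_frame(n); pickle.dump(f,open(f'pics/{n}.pkl','wb'))
    return f
def load(n): return pickle.load(open(f'pics/{n}.pkl','rb'))
def K(f):
    F=240/np.tan(np.radians(f['fov_y'])/2)
    return np.array([[F,0,f['cx']],[0,F,f['cy']],[0,0,1.]]),np.array([f['k1'],0,0,0.])
def proj(f,P):
    k,d=K(f); return cv2.projectPoints(np.array(P,float).reshape(-1,1,3),np.array(f['rvec'],float),np.array(f['tvec'],float),k,d)[0][:,0]
def ray(f,uv,z):
    k,d=K(f); n=cv2.undistortPoints(np.array(uv,float).reshape(-1,1,2),k,d)[:,0]
    R=cv2.Rodrigues(np.array(f['rvec'],float))[0]; t=np.array(f['tvec'],float).ravel()
    c=-R.T@t; D=np.c_[n,np.ones(len(n))]@R
    return c+D*((z-c[2])/D[:,2])[:,None]
def crop(f,x0,y0,x1,y1,s,name):
    im=f['pixels'][y0:y1,x0:x1,::-1]
    cv2.imwrite('pics/'+name,cv2.resize(np.ascontiguousarray(im),None,fx=s,fy=s,interpolation=cv2.INTER_CUBIC))
E
python3 - <<'E'
from h import *
for n in('scene','top'):
    f=grab(n); cv2.imwrite(f'pics/{n}0.png',f['pixels'][:,:,::-1]); 
    R=cv2.Rodrigues(np.array(f['rvec'],float))[0]; print(n,-R.T@np.array(f['tvec']).ravel(),R[2],f['fov_y'],f['k1'])
print(get_obs())
E
```

```text
scene [0.89333467 0.26857481 0.79653394] [-0.36214778 -0.4270051  -0.82856239] 56.65927290666874 0.03461507440129855
top [ 0.42224324 -0.11972186  1.11743823] [ 0.1292133  -0.01220876 -0.99154166] 54.24629619599512 -0.007772129087376357
{'t': 0.1, 'joint_positions': array([-1.26903590e+00,  4.23759863e-01,  1.63059249e+00,  2.39763085e-05,
        1.08860758e+00, -1.90217800e-02]), 'joint_vel': array([ 0.0009808 , -0.00149529, -0.00258594, -0.0004493 , -0.00110755,
       -0.00088259]), 'tau': array([ 3.70962953e-04, -5.45611989e+01, -2.74323714e+01,  6.45609596e-02,
        1.87908771e-02, -4.25932126e-05]), 'position': array([ 0.19700877, -0.5928777 ,  0.40399039]), 'ee_rot': array([-3.09993355e+00, -5.01491948e-01,  2.69472472e-04]), 'force': array([-0.10224177,  0.25305594,  0.14216498]), 'moment': array([ 0.0021912 ,  0.01933461, -0.00908204]), 'grasp_force': 0.0, 'opening': 0.08742118895318145}
```

View pics/scene0.png

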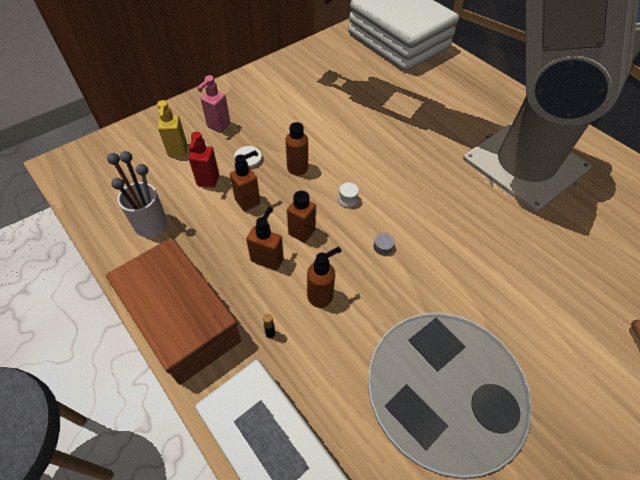

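View pics/top0.png

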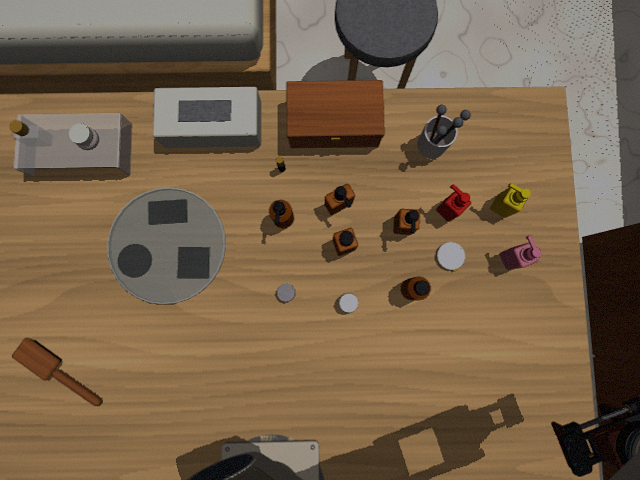

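The scene shows the round pump at top px (281,212), two more pumps at (340,199) and (407,220), screw-caps at (345,240) and (416,288). The tray is centred near (167,246), with the tin candidate at (286,293) and a white jar at (348,303). I'll enlarge the bottle area and the tray.

```bash
python3 - <<'E'
from h import *
f=load('top'); crop(f,255,170,445,312,4.2,'c1.png'); crop(f,100,180,235,310,4.5,'c2.png')
f=load('scene'); crop(f,215,110,405,315,2.9,'c3.png')
E
```

```text
(no output)
```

View pics/c1.png

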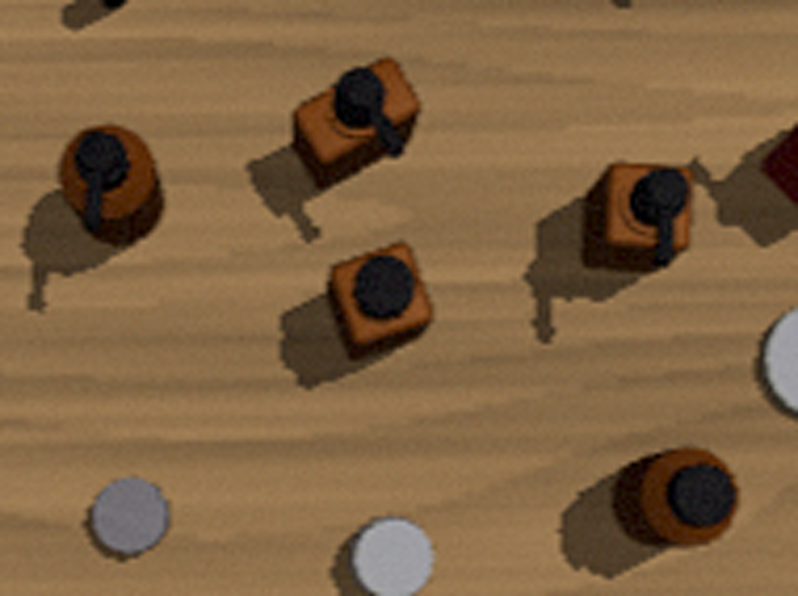

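View pics/c2.png

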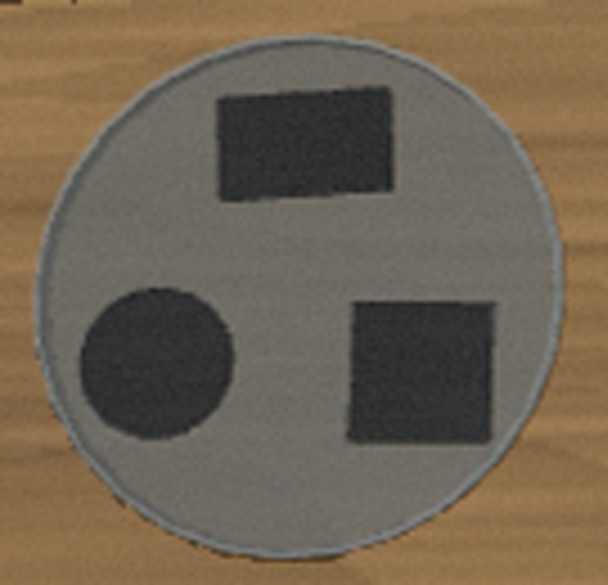

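View pics/c3.png

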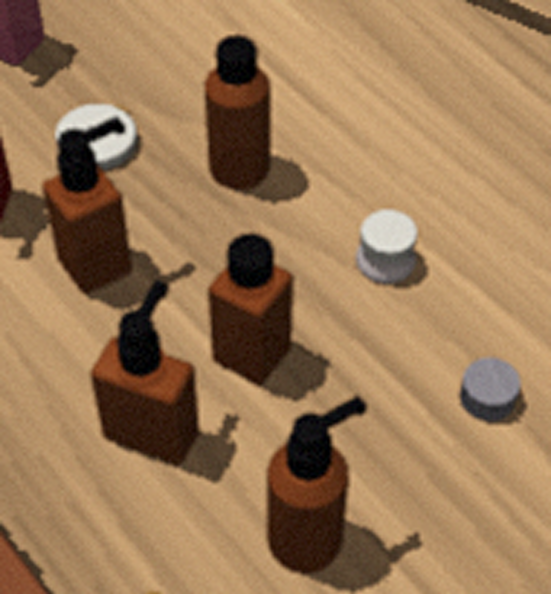

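The crops show three pumps: round, oblong and square from left to right, with spouts towards the robot. The steel tin is flat grey at crop (130,515). The tray coasters are oblong at the top, round lower left and square lower right.

```bash
cat > m.py <<'E'
from h import *
T,S=load('top'),load('scene')
c1=lambda *p:[(255+x/4.2,170+y/4.2) for x,y in p]
c2=lambda *p:[(100+x/4.5,180+y/4.5) for x,y in p]
c3=lambda *p:[(215+x/2.9,110+y/2.9) for x,y in p]
r=lambda n,a:print(n,np.round(a[:,:2]*1000,1).tolist())
for n,h,a,b in (('round',.147,c1((102,158),(92,225)),c3((311,428),(362,405))),('obl',.137,c1((358,97),(395,150)),c3((138,328),(159,289))),('sq',.142,c1((660,193),(664,262)),c3((75,145),(119,125)))):
    r(n+' top',ray(T,a,h)); r(n+' scene',ray(S,b,h))
r('tin T',ray(T,c1((131,515)),.024)); r('tin S',ray(S,c3((491,382)),.024))
r('obl shoulder',ray(T,c1((295,115),(388,58),(420,108)),.095))
r('sq shoulder',ray(T,c1((612,163),(692,165),(688,245)),.100))
a=ray(T,c2((300,36),(300,558),(38,297),(564,297)),.012);r('tray',a);
for n,p in (('obl c',c2((218,99),(389,87),(394,191),(221,201))),('sq c',c2((352,301),(496,301),(490,443),(347,441))),('rd c',c2((157,288),(157,439),(80,363),(234,363)))):
    a=ray(T,p,.011); r(n,a); print(' mean',a.mean(0)*1000)
# scene coasters from full picture
r('S obl c',ray(S,[(404,384),(448,430),(430,449),(386,402)],.011));r('S sq c',ray(S,[(438,318),(466,344),(437,371),(409,343)],.011))
r('S rd c',ray(S,[(496,409)],.011))
E
python3 m.py
```

```text
round top [[615.7, -34.6], [581.7, -29.4]]
round scene [[622.6, -30.3], [588.4, -23.8]]
obl top [[647.0, -164.1], [619.3, -182.3]]
obl scene [[656.9, -160.0], [628.3, -177.1]]
sq top [[594.0, -315.0], [558.8, -315.6]]
sq scene [[602.3, -312.0], [567.4, -309.2]]
tin T [[439.6, -38.6]]
tin S [[444.6, -36.4]]
obl shoulder [[647.5, -132.4], [677.6, -182.5], [650.2, -198.8]]
sq shoulder [[617.8, -298.8], [616.0, -341.0], [573.5, -337.0]]
tray [[695.3, 247.9], [418.5, 241.0], [557.1, 382.0], [552.2, 105.5]]
obl c [[661.9, 291.0], [666.8, 200.1], [610.5, 196.3], [606.7, 287.7]]
 mean [636.47754381 243.76784086  11.        ]
sq c [[552.2, 217.2], [550.8, 141.5], [476.2, 143.7], [478.6, 218.3]]
 mean [514.45573956 180.17404118  11.        ]
rd c [[560.9, 320.0], [481.4, 317.3], [521.9, 359.0], [520.5, 278.3]]
 mean [521.18612732 318.67774222  11.        ]
S obl c [[618.8, 196.0], [615.6, 293.6], [660.1, 294.6], [664.7, 198.2]]
S sq c [[478.8, 148.7], [477.2, 215.6], [556.5, 216.4], [558.1, 149.2]]
S rd c [[526.6, 321.8]]
```

The two cameras agree to about 4 mm, so I'm averaging them. First I move over the tin at roughly (0.442, -0.038), turning to yaw 0.

Request:
drive_tool([
  [[0.012,0.028,0],[0,0,-0.016],1],
  [[0.012,0.028,0],[0,0,-0.016],1],
  [[0.012,0.028,0],[0,0,-0.016],1],
  [[0.012,0.028,0],[0,0,-0.016],1],
  [[0.012,0.028,0],[0,0,-0.016],1],
])

```text
t: 0.52
position: [0.2573, -0.4516, 0.4043]
ee_rot: [-3.118, -0.375, 0.0]
force: [-0.2, -0.4, -0.4]
opening: 0.0877
grasp_force: 0.0
```

Request:
drive_tool([
  [[0.012,0.028,0],[0,0,-0.016],1],
  [[0.012,0.028,0],[0,0,-0.016],1],
  [[0.012,0.028,0],[0,0,-0.016],1],
  [[0.012,0.028,0],[0,0,-0.016],1],
  [[0.012,0.028,0],[0,0,-0.016],1],
])

```text
t: 0.93
position: [0.3173, -0.3116, 0.4045]
ee_rot: [-3.131, -0.251, 0.0]
force: [0.2, 0.7, 0.2]
opening: 0.0876
grasp_force: 0.0
```

Request:
drive_tool([
  [[0.012,0.028,0],[0,0,-0.016],1],
  [[0.012,0.028,0],[0,0,-0.016],1],
  [[0.012,0.028,0],[0,0,-0.016],1],
  [[0.012,0.028,0],[0,0,-0.016],1],
  [[0.012,0.028,0],[0,0,-0.016],1],
])

```text
t: 1.35
position: [0.3772, -0.1716, 0.4046]
ee_rot: [-3.139, -0.125, 0.0]
force: [1.5, -0.8, 0.0]
opening: 0.0878
grasp_force: 0.0
```

Request:
drive_tool([
  [[0.012,0.028,0],[0,0,-0.016],1],
  [[0.012,0.028,0],[0,0,-0.016],1],
  [[0.012,0.028,0],[0,0,-0.016],1],
  [[0.012,0.024,0],[0,0,-0.016],1],
  [[0.012,0,0],[0,0,-0.016],1],
])

```text
t: 1.77
position: [0.4371, -0.062, 0.4044]
ee_rot: [-3.141, -0.005, 0.001]
force: [0.4, -0.6, -0.2]
opening: 0.0879
grasp_force: 0.0
```

```bash
python3 - <<'E'
from h import *
f=grab('wrist'); cv2.imwrite('pics/w1.png',f['pixels'][:,:,::-1])
o=get_obs();print(o['t'],o['position'],o['ee_rot'],o['joint_positions'])
R=cv2.Rodrigues(np.array(f['rvec'],float))[0]; print(-R.T@np.array(f['tvec']).ravel(),R)
print('tin pred',proj(f,[.442,-.0375,.024]))
E
```

```text
1.8167 [ 0.4393836  -0.06358504  0.40491665] [3.14149101e+00 3.88015742e-03 3.01968211e-03] [-1.70590701e-01  1.52958810e-01  2.01393533e+00  2.81142011e-04
  9.72787672e-01  1.39757730e+00]
[ 0.50977376 -0.06161573  0.38593321] [[ 0.00319006 -0.99999306 -0.00192637]
 [-0.96375774 -0.00358834  0.26675485]
 [-0.26675991  0.00100559 -0.96376249]]
tin pred [[287.63139516 200.28543713]]
```

View pics/w1.png

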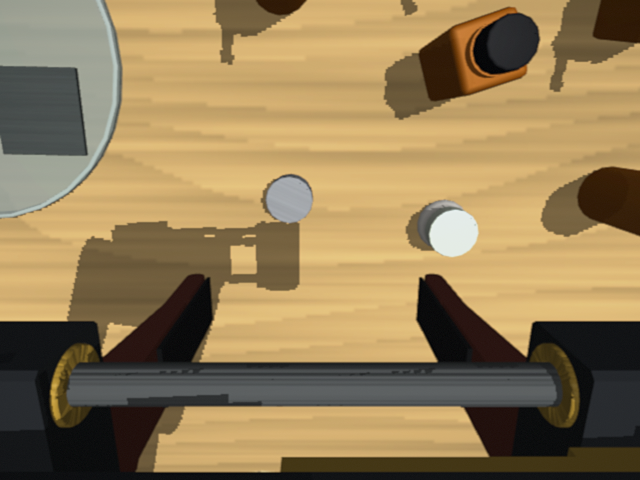

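The wrist view shows the tin at (289,198), against a prediction of (288,200), so the position is confirmed. I descend and grip.

Request:
drive_tool([
  [[0.0045,0.0245,-0.02],[0,0,0],1],
  [[0,0,-0.03],[0,0,0],1],
  [[0,0,-0.03],[0,0,0],1],
  [[0,0,-0.03],[0,0,0],1],
  [[0,0,-0.03],[0,0,0],1],
])

```text
t: 2.23
position: [0.4414, -0.0414, 0.2635]
ee_rot: [3.141, 0.001, 0.001]
force: [-0.7, -0.5, -0.7]
opening: 0.0877
grasp_force: 0.0
```

Request:
drive_tool([
  [[0,0,-0.03],[0,0,0],1],
  [[0,0,-0.02],[0,0,0],1],
  [[0,0,-0.015],[0,0,0],1],
  [[0,0,-0.01],[0,0,0],1],
  [[0,0,0],[0,0,0],1],
])

```text
t: 2.65
position: [0.4409, -0.0413, 0.188]
ee_rot: [-3.141, -0.0, 0.005]
force: [0.4, 0.4, 1.2]
opening: 0.0877
grasp_force: 0.0
```

Request:
drive_tool([
  [[0,0,0],[0,0,0],0.3],
  [[0,0,0],[0,0,0],0.3],
  [[0,0,0],[0,0,0],0.3],
  [[0,0,0],[0,0,0],0.3],
  [[0,0,0],[0,0,0],0.3],
], squeeze=12)

```text
t: 3.07
position: [0.4419, -0.0406, 0.1904]
ee_rot: [3.141, 0.001, 0.002]
force: [0.4, 0.7, 0.3]
opening: 0.0577
grasp_force: 0.0
```

Request:
drive_tool([
  [[0,0,0],[0,0,0],0.3],
  [[0,0,0],[0,0,0],0.3],
  [[0,0,0],[0,0,0],0.3],
  [[0,0,0],[0,0,0],0.3],
  [[0,0,0],[0,0,0],0.3],
])

```text
t: 3.48
position: [0.4417, -0.0405, 0.1899]
ee_rot: [3.142, 0.001, 0.001]
force: [-0.1, 0.6, 6.2]
opening: 0.0417
grasp_force: 12.0
```

Request:
drive_tool([
  [[0,0,0.01],[0,0,0],0.3],
  [[0,0,0.02],[0,0,0],0.3],
  [[0,0,0.02],[0,0,0],0.3],
  [[0.014,0.017,0.02],[0,0,0],0.3],
  [[0.01,0.027,0],[0,0,0],0.3],
])

```text
t: 3.9
position: [0.4672, 0.0027, 0.2633]
ee_rot: [3.141, -0.003, 0.009]
force: [1.0, -0.7, -0.7]
opening: 0.0416
grasp_force: 12.0
```

Request:
drive_tool([
  [[0.01,0.027,0],[0,0,0],0.3],
  [[0.01,0.027,0],[0,0,0],0.3],
  [[0.01,0.027,0],[0,0,0],0.3],
  [[0.01,0.027,0],[0,0,0],0.3],
  [[0.01,0.027,0],[0,0,0],0.3],
])

```text
t: 4.32
position: [0.5157, 0.1398, 0.2602]
ee_rot: [3.142, 0.001, -0.0]
force: [-0.2, -0.7, -0.4]
opening: 0.0418
grasp_force: 12.0
```

Request:
drive_tool([
  [[0.01,0.027,0],[0,0,0],0.3],
  [[0.01,0.027,0],[0,0,0],0.3],
  [[0.01,0.027,0],[0,0,0],0.3],
  [[0.01,0.027,0],[0,0,0],0.3],
  [[0,0,0],[0,0,0],0.3],
])

```text
t: 4.73
position: [0.5571, 0.2505, 0.2607]
ee_rot: [-3.139, -0.006, -0.006]
force: [0.9, 0.2, 0.1]
opening: 0.0416
grasp_force: 12.0
```

Request:
drive_tool([
  [[0,0,-0.018],[0,0,0],0.3],
  [[0,0,-0.018],[0,0,0],0.3],
  [[0,0,-0.015],[0,0,0],0.3],
  [[0,0,0],[0,0,0],0.3],
  [[0,0,0],[0,0,0],0.3],
])

```text
t: 5.15
position: [0.5551, 0.2458, 0.2083]
ee_rot: [3.141, 0.001, -0.003]
force: [0.5, 0.5, -0.5]
opening: 0.0416
grasp_force: 12.0
```

```bash
python3 - <<'E'
from h import *
f=grab('wrist');o=get_obs();print(o['t'],o['position'],o['ee_rot'],o['joint_positions'])
cv2.imwrite('pics/w2.png',f['pixels'][:,:,::-1])
for n,p in (('tray',(.558,.2465,.012)),('obl',(.638,.2447,.011)),('sq',(.516,.1815,.011)),('rd',(.5235,.320,.011))): print(n,proj(f,p))
E
```

```text
5.2 [0.55556054 0.24602508 0.20920144] [ 3.14140035e+00  8.64070514e-04 -4.67562837e-04] [ 3.97311204e-01  6.68418057e-01  1.76019068e+00 -9.48899152e-05
  7.13332740e-01  1.96762918e+00]
tray [[312.92504604 277.59787681]]
obl [[317.31145269  95.02235109]]
sq [[445.12093048 356.89024358]]
rd [[161.91595086 343.06167601]]
```

View pics/w2.png

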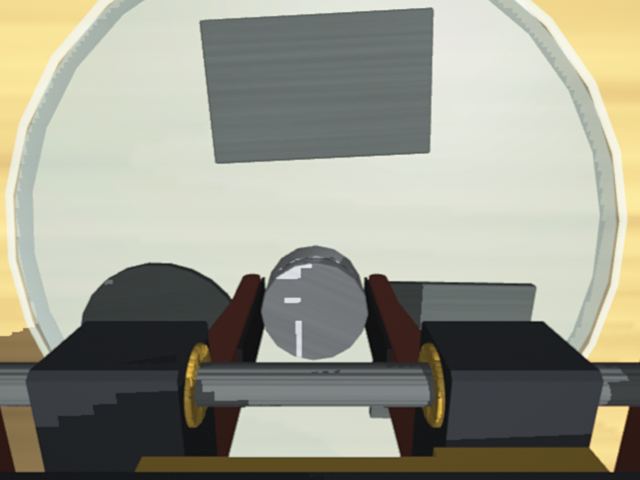

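The wrist view shows the tin held between coasters at (315,310), and the tray rim spans columns 8–625, centred at 316 against a predicted 313. I set it down and release, opening only part way.

Request:
drive_tool([
  [[0,-0.001,-0.007],[0,0,0],0.3],
  [[0,0,-0.005],[0,0,0],0.3],
  [[0,0,0],[0,0,0],0.3],
  [[0,0,0],[0,0,0],0.3],
  [[0,0,0],[0,0,0],0.3],
])

```text
t: 5.62
position: [0.5557, 0.2454, 0.1969]
ee_rot: [-3.141, -0.001, -0.0]
force: [0.1, 0.6, -0.2]
opening: 0.0414
grasp_force: 12.0
```

Request:
drive_tool([
  [[0,0,0],[0,0,0],0.7],
  [[0,0,0],[0,0,0],0.7],
  [[0,0,0],[0,0,0],0.7],
  [[0,0,0],[0,0,0],0.7],
  [[0,0,0],[0,0,0],0.7],
])

```text
t: 6.03
position: [0.5556, 0.2454, 0.1967]
ee_rot: [-3.142, -0.001, -0.0]
force: [-0.3, -0.3, -0.4]
opening: 0.0615
grasp_force: 0.0
```

```bash
python3 - <<'E'
from h import *
o=get_obs();print(o['t'],o['position'],o['force'],o['opening'])
f=load('wrist'); a=ray(f,[(200,20),(432,8),(430,152),(216,163)],.011)*1000;print(a.round(1),a.mean(0))
E
```

```text
6.0333 [0.55560196 0.24544914 0.19674008] [-0.27638612 -0.31907064 -0.44859957] 0.061518645739104344
[[666.  291.   11. ]
 [670.3 199.9  11. ]
 [615.  196.5  11. ]
 [610.2 288.2  11. ]] [640.38020945 243.90503297  11.        ]
```

Request:
drive_tool([
  [[0,0,0.02],[0,0,0],0.7],
  [[0,0,0.035],[0,0,0],0.7],
  [[0,0,0.035],[0,0,0],1],
  [[0,0,0.035],[0,0,0],1],
  [[0,0,0.035],[0,0,0],1],
])

```text
t: 6.45
position: [0.5553, 0.2453, 0.3582]
ee_rot: [3.141, 0.001, -0.001]
force: [0.7, 0.2, -0.6]
opening: 0.0779
grasp_force: 0.0
```

Request:
drive_tool([
  [[0,0,0.035],[0,0,0],1],
  [[0.007,-0.028,0.03],[0,0,-0.017],1],
  [[0.007,-0.028,0],[0,0,-0.017],1],
  [[0.007,-0.028,0],[0,0,-0.017],1],
  [[0.007,-0.028,0],[0,0,-0.017],1],
])

```text
t: 6.87
position: [0.5836, 0.1324, 0.4228]
ee_rot: [-3.139, 0.106, -0.003]
force: [-0.0, -0.4, 0.2]
opening: 0.0878
grasp_force: 0.0
```

Request:
drive_tool([
  [[0.007,-0.028,0],[0,0,-0.017],1],
  [[0.007,-0.028,0],[0,0,-0.017],1],
  [[0.007,-0.028,0],[0,0,-0.017],1],
  [[0.007,-0.028,0],[0,0,-0.017],1],
  [[0.007,-0.028,0],[0,0,-0.017],1],
])

```text
t: 7.28
position: [0.6186, -0.008, 0.4218]
ee_rot: [-3.132, 0.24, -0.0]
force: [0.2, 0.4, -0.6]
opening: 0.088
grasp_force: 0.0
```

Request:
drive_tool([
  [[0,-0.026,0],[0,0,-0.017],1],
  [[0,0,0],[0,0,0],1],
  [[0,0,0],[0,0,0],1],
  [[0,0,0],[0,0,0],1],
  [[0,0,0],[0,0,0],1],
])

```text
t: 7.7
position: [0.6185, -0.0316, 0.4217]
ee_rot: [-3.13, 0.264, 0.0]
force: [0.1, 0.1, -0.0]
opening: 0.0878
grasp_force: 0.0
```

```bash
python3 - <<'E'
from h import *
f=grab('wrist');o=get_obs();print(o['t'],o['position'],o['ee_rot'],o['joint_positions'])
cv2.imwrite('pics/w3.png',f['pixels'][:,:,::-1])
for p in ((.619,-.0325,.147),(.619,-.0325,.105),(.619,-.0325,0),(.652,-.162,.137),(.652,-.163,.095),(.598,-.3145,.142)): print(p,proj(f,p))
E
```

```text
7.75 [ 0.61848639 -0.03148151  0.4216936 ] [-3.13038620e+00  2.63134653e-01  1.98937970e-04] [-7.01085314e-02  3.96574367e-01  1.62859814e+00  1.87325806e-04
  1.11654450e+00  1.66832772e+00]
(0.619, -0.0325, 0.147) [[316.0297957  237.13970063]]
(0.619, -0.0325, 0.105) [[315.83502715 221.91064611]]
(0.619, -0.0325, 0) [[315.5172912  197.06754599]]
(0.652, -0.162, 0.137) [[508.3549876  150.85147202]]
(0.652, -0.163, 0.095) [[483.72404224 146.72200913]]
(0.598, -0.3145, 0.142) [[754.73190384 195.53482824]]
```

View pics/w3.png

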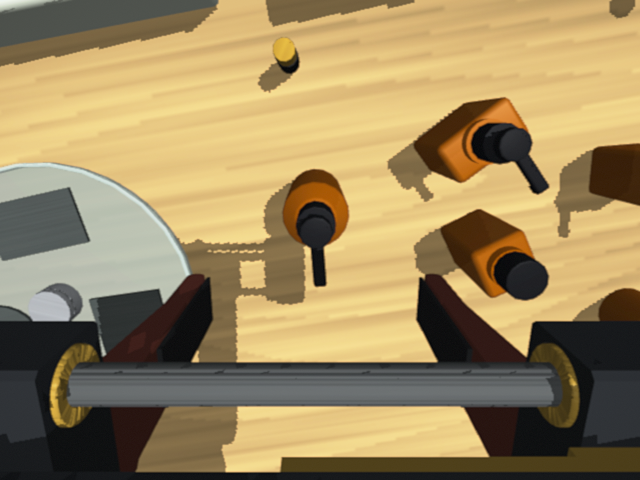

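The round pump is centred at (317,230), with its spout tip at (321,285) nearly straight down, so yaw is aligned. The oblong head is at (510,143).

```bash
python3 - <<'E'
from h import *
f=load('wrist')
print(ray(f,[(316.5,230),(320.5,282)],.147),ray(f,[(510,143),(541,189)],.137))
E
```

```text
[[ 0.62365946 -0.03359073  0.147     ]
 [ 0.58784154 -0.0302844   0.147     ]] [[ 0.65673361 -0.16323642  0.137     ]
 [ 0.62389886 -0.18190318  0.137     ]]
```

Request:
drive_tool([
  [[0.0035,-0.002,-0.01],[0,0,0.03],1],
  [[0,0,-0.025],[0,0,0],1],
  [[0,0,-0.025],[0,0,0],1],
  [[0,0,-0.025],[0,0,0],1],
  [[0,0,-0.025],[0,0,0],1],
])

```text
t: 8.17
position: [0.622, -0.0334, 0.3109]
ee_rot: [-3.134, 0.216, -0.001]
force: [0.4, 0.3, -0.3]
opening: 0.0878
grasp_force: 0.0
```

Request:
drive_tool([
  [[0,0,-0.015],[0,0,0],1],
  [[0,0,-0.006],[0,0,0],1],
  [[0,0,0],[0,0,0],0.6],
  [[0,0,0],[0,0,0],0.3],
  [[0,0,0],[0,0,0],0.15],
], squeeze=20)

```text
t: 8.58
position: [0.6227, -0.0343, 0.292]
ee_rot: [-3.134, 0.218, -0.003]
force: [0.4, 0.6, -0.6]
opening: 0.0715
grasp_force: 0.0
```

Request:
drive_tool([
  [[0,0,0],[0,0,0],0.15],
  [[0,0,0],[0,0,0],0.15],
  [[0,0,0],[0,0,0],0.15],
  [[0,0,0],[0,0,0],0.15],
  [[0,0,0],[0,0,0],0.15],
])

```text
t: 9.0
position: [0.6221, -0.0347, 0.291]
ee_rot: [-3.134, 0.219, -0.001]
force: [0.3, -0.4, -0.0]
opening: 0.0377
grasp_force: 0.0
```

Request:
drive_tool([
  [[0,0,0],[0,0,0],0.15],
  [[0,0,0],[0,0,0],0.15],
  [[0,0,0],[0,0,0],0.15],
  [[0,0,0],[0,0,0],0.15],
  [[0,0,0],[0,0,0],0.15],
])

```text
t: 9.42
position: [0.6221, -0.0345, 0.2907]
ee_rot: [-3.134, 0.219, -0.0]
force: [-0.2, 1.5, 1.3]
opening: 0.0274
grasp_force: 20.0
```

Request:
drive_tool([
  [[0,0,0.008],[0,0,0],0.15],
  [[0,0,0.017],[0,0,0],0.15],
  [[0,0,0.02],[0,0,0],0.15],
  [[0,0.005,0.015],[0,0,0.01],0.15],
  [[-0.007,0.02,0],[0,0,0.01],0.15],
])

```text
t: 9.83
position: [0.6169, -0.0113, 0.3544]
ee_rot: [3.135, -0.19, 0.01]
force: [0.9, 0.3, -2.3]
opening: 0.0273
grasp_force: 20.0
```

Request:
drive_tool([
  [[-0.007,0.025,0],[0,0,0.01],0.15],
  [[-0.007,0.025,0],[0,0,0.01],0.15],
  [[-0.007,0.025,0],[0,0,0.01],0.15],
  [[-0.007,0.025,0],[0,0,0.01],0.15],
  [[-0.007,0.025,0],[0,0,0.01],0.15],
])

```text
t: 10.25
position: [0.5794, 0.1163, 0.3508]
ee_rot: [3.139, -0.108, -0.001]
force: [1.3, 0.7, -2.8]
opening: 0.0272
grasp_force: 20.0
```

Request:
drive_tool([
  [[-0.007,0.025,0],[0,0,0.01],0.15],
  [[-0.007,0.025,0],[0,0,0.01],0.15],
  [[-0.007,0.025,0],[0,0,0.01],0.15],
  [[-0.007,0.025,0],[0,0,0.01],0.15],
  [[-0.007,0.025,0],[0,0,0.01],0.15],
])

```text
t: 10.67
position: [0.5444, 0.2414, 0.3508]
ee_rot: [3.141, -0.029, -0.001]
force: [0.1, -0.5, -1.2]
opening: 0.0276
grasp_force: 20.0
```

Request:
drive_tool([
  [[-0.007,0.025,0],[0,0,0.01],0.15],
  [[-0.007,0.025,0],[0,0,0.01],0.15],
  [[-0.008,0.025,0],[0,0,0],0.15],
  [[0,0.003,0],[0,0,0],0.15],
  [[0,0,0],[0,0,0],0.15],
])

```text
t: 11.08
position: [0.5225, 0.3196, 0.3507]
ee_rot: [3.141, 0.005, -0.0]
force: [-0.6, -0.2, -1.9]
opening: 0.0272
grasp_force: 20.0
```

```bash
python3 - <<'E'
from h import *
for n in('top','wrist'): f=grab(n)
o=get_obs();print(o['t'],o['position'],o['ee_rot'],o['joint_positions'][5])
f=load('wrist'); a=f['pixels']; b=load('top')
crop(b,100,180,235,310,4.5,'x.png'); t=cv2.imread('pics/x.png')
w=cv2.resize(a[:,:,::-1],(780,585))
cv2.imwrite('pics/w4.png',np.hstack([cv2.resize(a[:,:,::-1],(440,330)),cv2.resize(t,(340,330))]))
E
```

```text
11.1833 [0.52304209 0.31790032 0.35059092] [ 3.14080590e+00  1.86687282e-03 -6.68996289e-04] 2.096705878188615
```

View pics/w4.png

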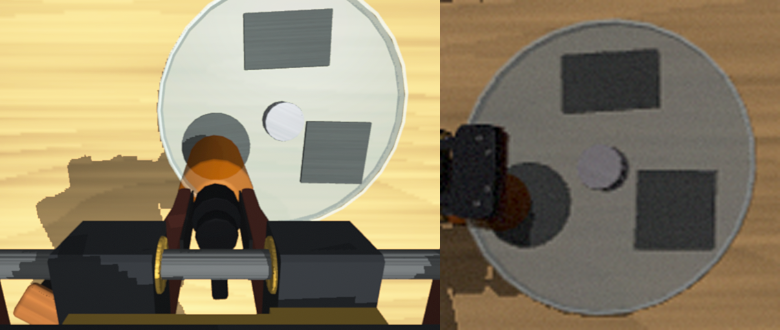

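The wrist view shows the bottle hanging upright above the round coaster, coaster columns 182–250 in the left panel. The tin sits in the middle at (284,121). I use these to refine the coaster centres.

```bash
python3 - <<'E'
from h import *
f=load('wrist'); s=.6875
# full-res segmentation of the coasters is dubious: use clicks
for n,p,z in (('sq',[(306,122),(371,123),(363,184),(301,181)],.011),('rd l/r/top',[(182,145),(250,145),(216,113)],.011),('tin',[(284,121)],.030),('tray l/r',[(159,105),(407,105)],.012)):
    a=ray(f,np.array(p)/s,z)*1000; print(n,a[:,:2].round(1).tolist(),a.mean(0).round(1)[:2])
E
```

```text
sq [[553.9, 216.7], [553.0, 142.8], [479.5, 141.5], [483.2, 216.6]] [517.4 179.4]
rd l/r/top [[526.9, 358.2], [527.1, 279.3], [563.8, 318.9]] [539.3 318.8]
tin [[557.4, 246.3]] [557.4 246.3]
tray l/r [[572.5, 382.3], [573.3, 106.2]] [572.9 244.3]
```

Request:
drive_tool([
  [[0,0.001,-0.01],[0,0,0],0.15],
  [[0,0,-0.014],[0,0,0],0.15],
  [[0,0,-0.013],[0,0,0],0.15],
  [[0,0,-0.007],[0,0,0],0.15],
  [[0,0,-0.002],[0,0,0],0.15],
])

```text
t: 11.6
position: [0.5228, 0.3184, 0.3025]
ee_rot: [3.14, -0.0, -0.005]
force: [-0.8, -0.1, -3.7]
opening: 0.0278
grasp_force: 20.0
```

Request:
drive_tool([
  [[0,0,-0.002],[0,0,0],0.15],
  [[0,0,-0.001],[0,0,0],0.15],
  [[0,0,0],[0,0,0],0.15],
  [[0,0,0],[0,0,0],0.15],
  [[0,0,0],[0,0,0],0.15],
])

```text
t: 12.02
position: [0.5232, 0.3195, 0.3022]
ee_rot: [-3.141, -0.001, -0.001]
force: [0.7, -0.5, -1.7]
opening: 0.0276
grasp_force: 20.0
```

Request:
drive_tool([
  [[0,0,-0.001],[0,0,0],0.15],
  [[0,0,0],[0,0,0],0.15],
  [[0,0,0],[0,0,0],0.15],
  [[0,0,0],[0,0,0],0.15],
  [[0,0,0],[0,0,0],0.15],
])

```text
t: 12.43
position: [0.5234, 0.3197, 0.3016]
ee_rot: [-3.141, -0.001, -0.002]
force: [-0.5, 0.8, 5.8]
opening: 0.0278
grasp_force: 20.0
```

Request:
drive_tool([
  [[0,0,0],[0,0,0],0.8],
  [[0,0,0],[0,0,0],0.8],
  [[0,0,0],[0,0,0],0.8],
  [[0,0,0],[0,0,0],0.8],
  [[0,0,0],[0,0,0],0.8],
])

```text
t: 12.85
position: [0.523, 0.3193, 0.3004]
ee_rot: [3.141, 0.001, -0.001]
force: [-0.4, 0.4, 0.2]
opening: 0.0578
grasp_force: 0.0
```

Request:
drive_tool([
  [[0,0,0.01],[0,0,0],0.8],
  [[0,0,0.025],[0,0,0],0.8],
  [[0,0,0.025],[0,0,0],0.8],
  [[0,0,0.03],[0,0,0],1],
  [[0,0,0.028],[0,0,0],1],
])

```text
t: 13.27
position: [0.5229, 0.3193, 0.4206]
ee_rot: [-3.142, -0.001, 0.0]
force: [0.5, 1.4, -0.4]
opening: 0.08
grasp_force: 0.0
```

Request:
drive_tool([
  [[0.007,-0.028,0],[0,0,0.032],1],
  [[0.007,-0.028,0],[0,0,0.032],1],
  [[0.007,-0.028,0],[0,0,0.032],1],
  [[0.007,-0.028,0],[0,0,0.032],1],
  [[0.007,-0.028,0],[0,0,0.032],1],
])

```text
t: 13.68
position: [0.5581, 0.1782, 0.4196]
ee_rot: [-3.131, -0.255, -0.001]
force: [-0.2, -0.3, -1.2]
opening: 0.0881
grasp_force: 0.0
```

Request:
drive_tool([
  [[0.008,-0.028,0],[0,0,0.032],1],
  [[0.008,-0.028,0],[0,0,0.032],1],
  [[0.008,-0.028,0],[0,0,0.032],1],
  [[0.008,-0.028,0],[0,0,0.032],1],
  [[0.008,-0.028,0],[0,0,0.032],1],
])

```text
t: 14.1
position: [0.5982, 0.0379, 0.4195]
ee_rot: [3.101, 0.504, 0.001]
force: [0.6, 0.8, -0.6]
opening: 0.0876
grasp_force: 0.0
```

Request:
drive_tool([
  [[0.008,-0.029,0],[0,0,0.032],1],
  [[0.008,-0.029,0],[0,0,0.032],1],
  [[0.008,-0.029,0],[0,0,0.032],1],
  [[0.008,-0.029,0],[0,0,0.032],1],
  [[0.008,-0.029,0],[0,0,0.032],1],
])

```text
t: 14.52
position: [0.6382, -0.1071, 0.4195]
ee_rot: [3.05, 0.75, 0.001]
force: [0.3, 0.6, 0.1]
opening: 0.088
grasp_force: 0.0
```

Request:
drive_tool([
  [[0.008,-0.029,0],[0,0,0.032],1],
  [[0.007,-0.029,0],[0,0,0.028],1],
  [[0,0,0],[0,0,0],1],
  [[0,0,0],[0,0,0],1],
  [[0,0,0],[0,0,0],1],
])

```text
t: 14.93
position: [0.6528, -0.1632, 0.4189]
ee_rot: [-3.027, -0.838, 0.0]
force: [-0.4, -0.4, -0.3]
opening: 0.0878
grasp_force: 0.0
```

```bash
python3 - <<'E'
from h import *
f=grab('wrist');o=get_obs();print(o['t'],o['position'],o['ee_rot'],o['joint_positions'][5])
cv2.imwrite('pics/w5.png',f['pixels'][:,:,::-1])
print(proj(f,[(.654,-.163,.137),(.654,-.163,.095),(.598,-.3145,.142)]))
E
```

```text
14.9833 [ 0.65280305 -0.16266724  0.4188675 ] [-3.02688624e+00 -8.39264202e-01  3.74574126e-04] 0.767748101723653
[[315.51840321 234.03951763]
 [315.42867895 219.59033844]
 [453.28694589 401.64467879]]
```

View pics/w5.png

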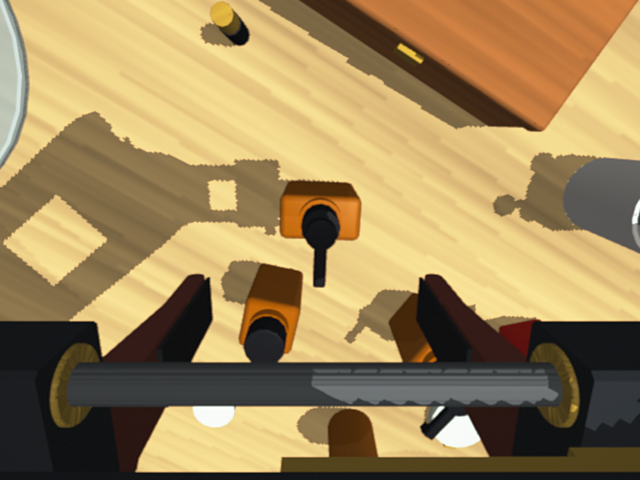

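The oblong head is at (321,230), with the spout vertical in the picture, so yaw is aligned. I make a small correction and descend.

Request:
drive_tool([
  [[0.004,-0.0015,-0.015],[0,0,0],1],
  [[0,0,-0.028],[0,0,0],1],
  [[0,0,-0.028],[0,0,0],1],
  [[0,0,-0.028],[0,0,0],1],
  [[0,0,-0.02],[0,0,0],1],
])

```text
t: 15.4
position: [0.6563, -0.1635, 0.2962]
ee_rot: [-3.025, -0.841, 0.004]
force: [0.5, 0.2, -0.1]
opening: 0.0876
grasp_force: 0.0
```

Request:
drive_tool([
  [[0,0,-0.013],[0,0,0],1],
  [[0,0,-0.006],[0,0,0],1],
  [[0,0,0],[0,0,0],0.6],
  [[0,0,0],[0,0,0],0.3],
  [[0,0,0],[0,0,0],0.15],
])

```text
t: 15.82
position: [0.6577, -0.165, 0.2821]
ee_rot: [3.026, 0.839, 0.003]
force: [-0.4, 0.2, 0.1]
opening: 0.0714
grasp_force: 0.0
```

Request:
drive_tool([
  [[0,0,0],[0,0,0],0.15],
  [[0,0,0],[0,0,0],0.15],
  [[0,0,0],[0,0,0],0.15],
  [[0,0,0],[0,0,0],0.15],
  [[0,0,0],[0,0,0],0.15],
])

```text
t: 16.23
position: [0.6571, -0.1652, 0.281]
ee_rot: [3.027, 0.839, 0.001]
force: [-0.8, -0.3, -0.4]
opening: 0.0376
grasp_force: 0.0
```

Request:
drive_tool([
  [[0,0,0],[0,0,0],0.15],
  [[0,0,0],[0,0,0],0.15],
  [[0,0,0],[0,0,0],0.15],
  [[0,0,0],[0,0,0],0.15],
  [[0,0,0],[0,0,0],0.15],
])

```text
t: 16.65
position: [0.6572, -0.1651, 0.2807]
ee_rot: [3.027, 0.839, 0.0]
force: [-0.5, -0.8, -0.0]
opening: 0.0276
grasp_force: 20.0
```

Request:
drive_tool([
  [[0,0,0.008],[0,0,0],0.15],
  [[0,0,0.017],[0,0,0],0.15],
  [[0,0,0.02],[0,0,0],0.15],
  [[0,0.0075,0.01],[0,0,0],0.15],
  [[-0.0012,0.018,0],[0,0,-0.0328],0.15],
])

```text
t: 17.07
position: [0.6568, -0.1408, 0.3389]
ee_rot: [3.039, 0.786, 0.007]
force: [0.6, 0.2, -1.1]
opening: 0.0277
grasp_force: 20.0
```

Request:
drive_tool([
  [[-0.0012,0.026,0],[0,0,-0.0328],0.15],
  [[-0.0012,0.026,0],[0,0,-0.0328],0.15],
  [[-0.0012,0.026,0],[0,0,-0.0328],0.15],
  [[-0.0012,0.026,0],[0,0,-0.0328],0.15],
  [[-0.0012,0.026,0],[0,0,-0.0328],0.15],
])

```text
t: 17.48
position: [0.6494, -0.0079, 0.3358]
ee_rot: [-3.095, -0.535, 0.0]
force: [0.3, -1.0, -2.4]
opening: 0.0273
grasp_force: 20.0
```

Request:
drive_tool([
  [[-0.0012,0.026,0],[0,0,-0.0328],0.15],
  [[-0.0012,0.026,0],[0,0,-0.0328],0.15],
  [[-0.0012,0.026,0],[0,0,-0.0328],0.15],
  [[-0.0012,0.026,0],[0,0,-0.0328],0.15],
  [[-0.0012,0.026,0],[0,0,-0.0328],0.15],
])

```text
t: 17.9
position: [0.6433, 0.1222, 0.3358]
ee_rot: [-3.129, -0.28, 0.0]
force: [0.3, 0.0, -1.6]
opening: 0.0274
grasp_force: 20.0
```

Request:
drive_tool([
  [[-0.0012,0.026,0],[0,0,-0.0328],0.15],
  [[-0.0012,0.026,0],[0,0,-0.0328],0.15],
  [[-0.0012,0.026,0],[0,0,-0.0328],0.15],
  [[-0.0012,0.026,0],[0,0,-0.0328],0.15],
  [[0,0.02,0],[0,0,0],0.15],
])

```text
t: 18.32
position: [0.6382, 0.2468, 0.3357]
ee_rot: [-3.14, -0.075, 0.001]
force: [0.3, -0.6, -0.9]
opening: 0.0277
grasp_force: 20.0
```

Request:
drive_tool([
  [[0,0,0],[0,0,0],0.15],
  [[0,0,0],[0,0,0],0.15],
  [[0,0,0],[0,0,0],0.15],
  [[0,0,0],[0,0,0],0.15],
  [[0,0,0],[0,0,0],0.15],
])

```text
t: 18.73
position: [0.6392, 0.2434, 0.3357]
ee_rot: [3.14, 0.075, -0.0]
force: [-0.9, 0.8, -2.2]
opening: 0.0273
grasp_force: 20.0
```

```bash
python3 - <<'E'
from h import *
f=grab('wrist'); t=grab('scene')
o=get_obs();print(o['t'],o['position'],o['ee_rot'],o['force'])
cv2.imwrite('pics/w6.png',np.hstack([cv2.resize(f['pixels'][:,:,::-1],(400,300)),cv2.resize(t['pixels'][240:,320:,::-1],(400,300))]))
E
```

```text
18.8333 [0.63924127 0.24348443 0.33571342] [ 3.14061452e+00  7.48065191e-02 -1.79412029e-04] [ 0.41473113  0.03921401 -2.08428625]
```

View pics/w6.png

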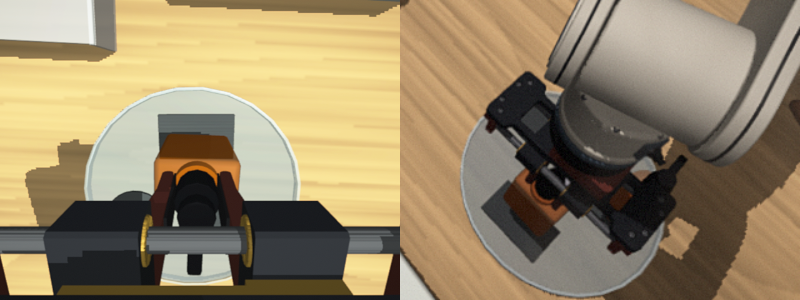

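The oblong bottle hangs upright over its coaster, edges parallel. I lower it.

Request:
drive_tool([
  [[0,0.001,-0.01],[0,0,0],0.15],
  [[0,0,-0.013],[0,0,0],0.15],
  [[0,0,-0.01],[0,0,0],0.15],
  [[0,0,-0.006],[0,0,0],0.15],
  [[0,0,-0.003],[0,0,0],0.15],
])

```text
t: 19.25
position: [0.6386, 0.2451, 0.2917]
ee_rot: [3.139, 0.077, -0.005]
force: [-3.5, -3.9, 15.9]
opening: 0.0273
grasp_force: 20.0
```

Request:
drive_tool([
  [[0,0,-0.0015],[0,0,0],0.15],
  [[0,0,-0.0005],[0,0,0],0.15],
  [[0,0,0],[0,0,0],0.15],
  [[0,0,0],[0,0,0],0.15],
  [[0,0,0],[0,0,0],0.15],
])

```text
t: 19.67
position: [0.6391, 0.2452, 0.292]
ee_rot: [3.14, 0.077, -0.0]
force: [-1.6, -3.4, 3.8]
opening: 0.0273
grasp_force: 20.0
```

Request:
drive_tool([
  [[0,0,0],[0,0,0],0.8],
  [[0,0,0],[0,0,0],0.8],
  [[0,0,0],[0,0,0],0.8],
  [[0,0,0],[0,0,0],0.8],
  [[0,0,0],[0,0,0],0.8],
])

```text
t: 20.08
position: [0.6391, 0.2455, 0.2915]
ee_rot: [-3.14, -0.077, -0.0]
force: [0.0, 0.1, 1.0]
opening: 0.057
grasp_force: 0.0
```

Request:
drive_tool([
  [[0,0,0.01],[0,0,0],0.8],
  [[0,0,0.025],[0,0,0],0.8],
  [[0,0,0.03],[0,0,0],0.8],
  [[0,0,0.033],[0,0,0],1],
  [[0,0,0.03],[0,0,0],1],
])

```text
t: 20.5
position: [0.639, 0.2454, 0.4221]
ee_rot: [-3.14, -0.077, -0.001]
force: [1.1, -0.3, 0.3]
opening: 0.08
grasp_force: 0.0
```

Request:
drive_tool([
  [[-0.002,-0.028,0],[0,0,-0.004],1],
  [[-0.002,-0.028,0],[0,0,-0.004],1],
  [[-0.002,-0.028,0],[0,0,-0.004],1],
  [[-0.002,-0.028,0],[0,0,-0.004],1],
  [[-0.002,-0.028,0],[0,0,-0.004],1],
])

```text
t: 20.92
position: [0.6288, 0.1043, 0.4207]
ee_rot: [-3.141, -0.046, -0.002]
force: [0.1, 0.1, 0.8]
opening: 0.0878
grasp_force: 0.0
```

Request:
drive_tool([
  [[-0.002,-0.028,0],[0,0,-0.004],1],
  [[-0.002,-0.028,0],[0,0,-0.004],1],
  [[-0.002,-0.028,0],[0,0,-0.004],1],
  [[-0.002,-0.028,0],[0,0,-0.004],1],
  [[-0.002,-0.028,0],[0,0,-0.004],1],
])

```text
t: 21.33
position: [0.6188, -0.0359, 0.4206]
ee_rot: [3.142, 0.014, 0.002]
force: [-0.4, 0.2, -0.4]
opening: 0.0878
grasp_force: 0.0
```

Request:
drive_tool([
  [[-0.002,-0.028,0],[0,0,-0.004],1],
  [[-0.002,-0.028,0],[0,0,-0.004],1],
  [[-0.002,-0.028,0],[0,0,-0.004],1],
  [[-0.002,-0.028,0],[0,0,-0.004],1],
  [[-0.002,-0.028,0],[0,0,-0.004],1],
])

```text
t: 21.75
position: [0.6088, -0.1759, 0.4206]
ee_rot: [3.141, -0.018, 0.002]
force: [0.3, -0.1, 0.4]
opening: 0.088
grasp_force: 0.0
```

Request:
drive_tool([
  [[-0.002,-0.028,0],[0,0,-0.004],1],
  [[-0.002,-0.028,0],[0,0,-0.004],1],
  [[-0.002,-0.028,0],[0,0,-0.004],1],
  [[-0.002,-0.028,0],[0,0,-0.004],1],
  [[-0.001,-0.028,0],[0,0,-0.004],1],
])

```text
t: 22.17
position: [0.5997, -0.3159, 0.4206]
ee_rot: [3.141, -0.05, 0.001]
force: [1.3, -0.8, 0.2]
opening: 0.0879
grasp_force: 0.0
```

Request:
drive_tool([
  [[0,0,0],[0,0,0],1],
  [[0,0,0],[0,0,0],1],
  [[0,0,0],[0,0,0],1],
  [[0,0,0],[0,0,0],1],
  [[0,0,0],[0,0,0],1],
])

```text
t: 22.58
position: [0.6003, -0.3133, 0.4199]
ee_rot: [-3.141, 0.047, 0.0]
force: [0.1, -0.5, 0.6]
opening: 0.0876
grasp_force: 0.0
```

```bash
python3 - <<'E'
from h import *
f=grab('wrist');o=get_obs();print(o['t'],o['position'],o['ee_rot'],o['joint_positions'][5])
cv2.imwrite('pics/w7.png',f['pixels'][:,:,::-1])
print(proj(f,[(.600,-.315,.142),(.600,-.315,.1)]))
E
```

```text
22.6333 [ 0.60033921 -0.31341064  0.41990022] [-3.14110145e+00  4.67362046e-02 -4.49028687e-05] 1.1017561777125713
[[317.34989485 237.37459445]
 [316.98650162 222.30293091]]
```

View pics/w7.png

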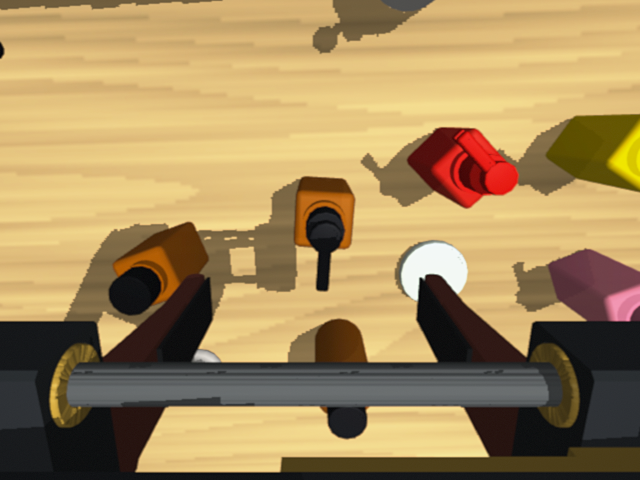

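The square pump's head is at (325.5,229) against (317,237), so it sits slightly further out and to the right, and is turned about 2° clockwise. I correct and descend.

Request:
drive_tool([
  [[0.003,-0.0055,-0.015],[0,0,-0.035],1],
  [[0,0,-0.028],[0,0,0],1],
  [[0,0,-0.028],[0,0,0],1],
  [[0,0,-0.026],[0,0,0],1],
  [[0,0,-0.02],[0,0,0],1],
])

```text
t: 23.05
position: [0.6029, -0.319, 0.3006]
ee_rot: [-3.139, 0.102, 0.003]
force: [-0.2, -0.0, -0.9]
opening: 0.0879
grasp_force: 0.0
```

Request:
drive_tool([
  [[0,0,-0.012],[0,0,0],1],
  [[0,0,-0.005],[0,0,0],1],
  [[0,0,0],[0,0,0],0.6],
  [[0,0,0],[0,0,0],0.3],
  [[0,0,0],[0,0,0],0.15],
])

```text
t: 23.47
position: [0.6037, -0.3203, 0.2873]
ee_rot: [3.139, -0.104, 0.004]
force: [0.1, 0.4, -0.2]
opening: 0.0718
grasp_force: 0.0
```

Request:
drive_tool([
  [[0,0,0],[0,0,0],0.15],
  [[0,0,0],[0,0,0],0.15],
  [[0,0,0],[0,0,0],0.15],
  [[0,0,0],[0,0,0],0.15],
  [[0,0,0],[0,0,0],0.15],
])

```text
t: 23.88
position: [0.6031, -0.3201, 0.2859]
ee_rot: [3.14, -0.104, 0.001]
force: [0.0, 1.1, -0.1]
opening: 0.0381
grasp_force: 0.0
```

Request:
drive_tool([
  [[0,0,0],[0,0,0],0.15],
  [[0,0,0],[0,0,0],0.15],
  [[0,0,0],[0,0,0],0.15],
  [[0,0,0],[0,0,0],0.15],
  [[0,0,0],[0,0,0],0.15],
])

```text
t: 24.3
position: [0.6031, -0.3202, 0.2857]
ee_rot: [3.14, -0.104, 0.0]
force: [-0.5, 0.4, -0.3]
opening: 0.0277
grasp_force: 20.0
```

Request:
drive_tool([
  [[0,0,0.01],[0,0,0],0.15],
  [[0,0,0.025],[0,0,0],0.15],
  [[0,0,0.035],[0,0,0],0.15],
  [[0,0,0.035],[0,0,0],0.15],
  [[0,0,0.035],[0,0,0],0.15],
])

```text
t: 24.72
position: [0.6028, -0.3198, 0.4272]
ee_rot: [-3.139, 0.104, 0.002]
force: [1.3, -0.8, -2.5]
opening: 0.0276
grasp_force: 20.0
```

Request:
drive_tool([
  [[0,0,0.03],[0,0,0],0.15],
  [[-0.0045,0.014,0],[0,0,0.004],0.15],
  [[-0.0045,0.027,0],[0,0,0.004],0.15],
  [[-0.0045,0.027,0],[0,0,0.004],0.15],
  [[-0.0045,0.027,0],[0,0,0.004],0.15],
])

```text
t: 25.13
position: [0.5844, -0.2241, 0.4562]
ee_rot: [-3.14, 0.08, 0.0]
force: [-0.1, -0.1, -2.1]
opening: 0.0277
grasp_force: 20.0
```

Request:
drive_tool([
  [[-0.0045,0.027,0],[0,0,0.004],0.15],
  [[-0.0045,0.027,0],[0,0,0.004],0.15],
  [[-0.0045,0.027,0],[0,0,0.004],0.15],
  [[-0.0045,0.027,0],[0,0,0.004],0.15],
  [[-0.0045,0.027,0],[0,0,0.004],0.15],
])

```text
t: 25.55
position: [0.5619, -0.0887, 0.4561]
ee_rot: [-3.141, 0.047, 0.0]
force: [1.4, 0.4, -2.0]
opening: 0.0275
grasp_force: 20.0
```

Request:
drive_tool([
  [[-0.0045,0.027,0],[0,0,0.004],0.15],
  [[-0.0045,0.027,0],[0,0,0.004],0.15],
  [[-0.0045,0.027,0],[0,0,0],0.15],
  [[-0.0045,0.027,0],[0,0,0],0.15],
  [[-0.0045,0.027,0],[0,0,0],0.15],
])

```text
t: 25.97
position: [0.5394, 0.0462, 0.4562]
ee_rot: [-3.141, 0.035, 0.0]
force: [0.7, 0.1, -1.7]
opening: 0.0276
grasp_force: 20.0
```

Request:
drive_tool([
  [[-0.0045,0.027,0],[0,0,0],0.15],
  [[-0.0045,0.027,0],[0,0,0],0.15],
  [[-0.0045,0.027,0],[0,0,0],0.15],
  [[-0.0045,0.027,0],[0,0,0],0.15],
  [[-0.0045,0.027,0],[0,0,0],0.15],
])

```text
t: 26.38
position: [0.5169, 0.1812, 0.4562]
ee_rot: [-3.141, 0.035, 0.0]
force: [0.9, 0.2, -1.5]
opening: 0.0269
grasp_force: 20.0
```

Request:
drive_tool([
  [[-0.001,0.001,-0.03],[0,0,0],0.15],
  [[0,0,-0.03],[0,0,0],0.15],
  [[0,0,-0.03],[0,0,0],0.15],
  [[0,0,-0.02],[0,0,0],0.15],
  [[0,0,0],[0,0,0],0.15],
])

```text
t: 26.8
position: [0.5148, 0.1805, 0.342]
ee_rot: [3.139, -0.034, -0.012]
force: [-0.8, -0.7, -3.2]
opening: 0.0273
grasp_force: 20.0
```

```bash
python3 - <<'E'
from h import *
f=grab('wrist'); t=grab('top')
o=get_obs();print(o['t'],o['position'],o['ee_rot'],o['force'],o['joint_positions'][5])
a=np.zeros((300,800,3),np.uint8)
a[:,:400]=cv2.resize(f['pixels'][:,:,::-1],(400,300)); a[:,400:]=cv2.resize(t['pixels'][180:280,100:233,::-1],(400,300))
cv2.imwrite('pics/w8.png',a)
E
```

```text
26.9 [0.5165927  0.18094709 0.34587891] [ 3.14109767e+00 -3.48904860e-02 -1.81557144e-03] [ 0.19731366  0.25411175 -2.80360713] 1.9080973872045126
```

View pics/w8.png

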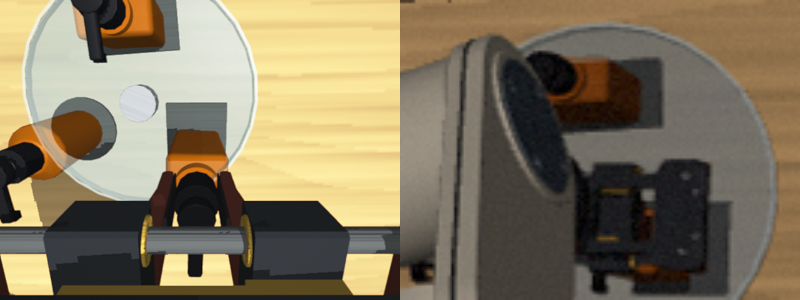

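The round and oblong bottles stand on their coasters, the tin is in place, and the square bottle is centred over its coaster. I lower it.

Request:
drive_tool([
  [[0,0,-0.012],[0,0,0],0.15],
  [[0,0,-0.015],[0,0,0],0.15],
  [[0,0,-0.01],[0,0,0],0.15],
  [[0,0,-0.006],[0,0,0],0.15],
  [[0,0,-0.003],[0,0,0],0.15],
])

```text
t: 27.32
position: [0.5166, 0.1809, 0.2993]
ee_rot: [3.141, -0.035, -0.0]
force: [-0.6, -0.3, -1.5]
opening: 0.0277
grasp_force: 20.0
```

Request:
drive_tool([
  [[0,0,-0.0015],[0,0,0],0.15],
  [[0,0,-0.0015],[0,0,0],0.15],
  [[0,0,0],[0,0,0],0.15],
  [[0,0,0],[0,0,0],0.15],
  [[0,0,0],[0,0,0],0.15],
])

```text
t: 27.73
position: [0.5168, 0.181, 0.2971]
ee_rot: [-3.141, 0.035, -0.001]
force: [0.4, -0.5, -2.1]
opening: 0.0273
grasp_force: 20.0
```

Request:
drive_tool([
  [[0,0,-0.0007],[0,0,0],0.15],
  [[0,0,0],[0,0,0],0.15],
  [[0,0,0],[0,0,0],0.15],
  [[0,0,0],[0,0,0],0.15],
  [[0,0,0],[0,0,0],0.15],
])

```text
t: 28.15
position: [0.5168, 0.181, 0.2966]
ee_rot: [-3.141, 0.035, -0.002]
force: [-1.9, -0.8, 6.0]
opening: 0.0277
grasp_force: 20.0
```

Request:
drive_tool([
  [[0,0,0],[0,0,0],0.8],
  [[0,0,0],[0,0,0],0.8],
  [[0,0,0],[0,0,0],0.8],
  [[0,0,0],[0,0,0],0.8],
  [[0,0,0],[0,0,0],0.8],
])

```text
t: 28.57
position: [0.5166, 0.1809, 0.2958]
ee_rot: [3.141, -0.035, -0.0]
force: [0.1, -1.4, 0.6]
opening: 0.0575
grasp_force: 0.0
```

Request:
drive_tool([
  [[0,0,0.01],[0,0,0],0.8],
  [[0,0,0.025],[0,0,0],0.8],
  [[0,0,0.03],[0,0,0],0.8],
  [[0,0,0.035],[0,0,0],0.8],
  [[0,0,0.03],[0,0,0],0.8],
])

```text
t: 28.98
position: [0.5165, 0.1809, 0.4285]
ee_rot: [-3.141, 0.035, -0.001]
force: [-0.0, 0.1, 0.3]
opening: 0.0704
grasp_force: 0.0
```

Request:
drive_tool([
  [[-0.005,-0.035,0.01],[0,0,0],0.8],
  [[-0.005,-0.035,0.01],[0,0,0],0.8],
  [[-0.005,-0.035,0],[0,0,0],0.8],
  [[-0.005,-0.035,0],[0,0,0],0.8],
  [[-0.005,-0.035,0],[0,0,0],0.8],
])

```text
t: 29.4
position: [0.4909, 0.0045, 0.4471]
ee_rot: [3.141, -0.034, 0.002]
force: [0.5, 0.6, 0.5]
opening: 0.0704
grasp_force: 0.0
```

Request:
drive_tool([
  [[-0.005,-0.035,0],[0,0,0],0.8],
  [[-0.005,-0.035,0],[0,0,0],0.8],
  [[-0.005,-0.035,0],[0,0,0],0.8],
  [[-0.005,-0.035,0],[0,0,0],0.8],
  [[0,0,0],[0,0,0],0.8],
])

```text
t: 29.82
position: [0.4707, -0.1384, 0.4469]
ee_rot: [3.139, -0.041, 0.002]
force: [0.1, -0.4, -0.0]
opening: 0.0706
grasp_force: 0.0
```

```bash
python3 - <<'E'
from h import *
t=grab('top'); s=grab('scene'); print(get_obs()['t'])
a=np.zeros((480,800,3),np.uint8)
a[:,:400]=cv2.resize(t['pixels'][175:315,108:225,::-1],(400,480)); a[:,400:]=cv2.resize(s['pixels'][240:,340:540,::-1],(400,480))
cv2.imwrite('pics/w9.png',a)
E
```

```text
29.9167
```

View pics/w9.png

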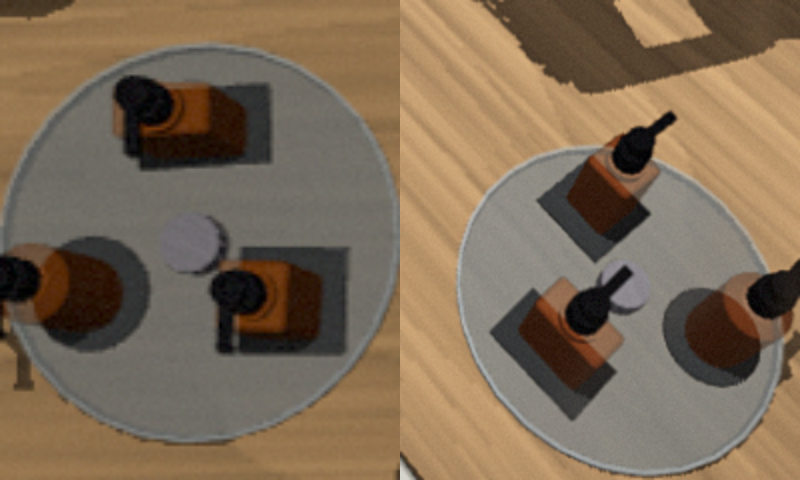

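Everything stands upright in place. In the left panel the base-to-coaster margins (about 27 px on the right side) look slightly larger than the ideal 20 px, so I check centring numerically.

```bash
python3 - <<'E'
from h import *
for n in('top','scene'):
    f=load(n); im=cv2.GaussianBlur(f['pixels'],(3,3),0).astype(int)
    for b,(x,y),hx,hy,cx,cy in (('sq',(.5165,.1805),.023,.023,.037,.037),('rd',(.5235,.3195),.026,.026,.04,.04),('ob',(.639,.2445),.018,.032,.028,.046)):
        # profiles outward from bottle centre along world axes at z=.011: redness (R-B)
        for d,h,c in (((0,-1),hy,cy),((-1,0),hx,cx),((0,1),hy,cy),((1,0),hx,cx)):
            s=np.arange(.008,.05,.002); P=[(x+d[0]*k,y+d[1]*k,.011) for k in s]
            uv=proj(f,P); v=cv2.remap((im[:,:,0]-im[:,:,2]).astype(np.float32),uv[:,0].astype(np.float32),uv[:,1].astype(np.float32),1).ravel()
            print(n,b,d,'edge',h*1000,'coaster',c*1000,' '.join(f'{int(k*1000)}:{int(q)}' for k,q in zip(s,v)))
E
```

```text
top sq (0, -1) edge 23.0 coaster 37.0 8:39 10:38 12:37 14:36 16:33 18:26 20:14 22:4 24:0 26:0 28:-1 30:-1 32:0 34:2 36:5 38:8 40:9 42:10 44:10 46:10 48:9
top sq (-1, 0) edge 23.0 coaster 37.0 8:38 10:37 12:38 14:38 16:38 18:37 20:37 22:33 24:27 26:22 28:14 30:6 32:0 34:0 36:2 38:5 40:9 42:10 44:11 46:11 48:11
top sq (0, 1) edge 23.0 coaster 37.0 8:83 10:83 12:79 14:78 16:73 18:57 20:29 22:8 24:0 26:-2 28:-2 30:0 32:0 34:0 36:0 38:0 40:0 42:-1 44:-1 46:-2 48:-2
top sq (1, 0) edge 23.0 coaster 37.0 8:37 10:38 12:40 14:40 16:40 18:41 20:41 22:31 24:17 26:4 28:-1 30:-2 32:-1 34:1 36:5 38:8 40:10 42:10 44:10 46:10 48:10
top rd (0, -1) edge 26.0 coaster 40.0 8:37 10:38 12:39 14:38 16:35 18:31 20:24 22:10 24:2 26:0 28:0 30:0 32:0 34:0 36:1 38:3 40:7 42:10 44:11 46:12 48:12
top rd (-1, 0) edge 26.0 coaster 40.0 8:34 10:34 12:32 14:30 16:29 18:28 20:27 22:25 24:21 26:14 28:6 30:0 32:0 34:0 36:0 38:0 40:4 42:8 44:10 46:10 48:10
top rd (0, 1) edge 26.0 coaster 40.0 8:36 10:36 12:34 14:36 16:45 18:60 20:73 22:78 24:77 26:77 28:77 30:77 32:81 34:82 36:72 38:52 40:28 42:9 44:0 46:0 48:0
top rd (1,
[... 1983 characters left out ...]
22:34 24:21 26:4 28:-2 30:-1 32:0 34:0 36:-1 38:-1 40:0 42:4 44:8 46:10 48:10
scene ob (0, -1) edge 32.0 coaster 46.0 8:38 10:39 12:38 14:38 16:39 18:39 20:39 22:39 24:39 26:39 28:39 30:40 32:30 34:9 36:0 38:-2 40:-2 42:-2 44:0 46:3 48:8
scene ob (-1, 0) edge 18.0 coaster 28.0 8:39 10:37 12:39 14:49 16:57 18:58 20:68 22:80 24:59 26:22 28:1 30:0 32:0 34:0 36:0 38:0 40:0 42:0 44:0 46:0 48:0
scene ob (0, 1) edge 32.0 coaster 46.0 8:38 10:37 12:36 14:36 16:36 18:37 20:35 22:35 24:35 26:35 28:35 30:33 32:25 34:9 36:3 38:4 40:5 42:4 44:5 46:8 48:10
scene ob (1, 0) edge 18.0 coaster 28.0 8:39 10:36 12:23 14:5 16:-1 18:0 20:-1 22:0 24:0 26:0 28:0 30:3 32:8 34:10 36:9 38:10 40:9 42:10 44:10 46:9 48:9
```

Comparing each base edge with its coaster edge in both cameras gives these offsets from centre:

| Bottle | x (mm) | y (mm) |
|---|---|---|
| Square | -6.5 | +1.5 |
| Oblong | -6 | +2.5 |
| Round | -2 | +3.5 |

There is plenty of time left, so I mend these. I start with the square bottle, retracing the path exactly and regripping.

Request:
drive_tool([
  [[0.005,0.035,0],[0,0,0],0.8],
  [[0.005,0.035,0],[0,0,0],0.8],
  [[0.005,0.035,0],[0,0,0],0.8],
  [[0.005,0.035,0],[0,0,0],0.8],
  [[0.005,0.035,0],[0,0,0],0.8],
])

```text
t: 30.33
position: [0.4962, 0.0439, 0.4464]
ee_rot: [-3.141, 0.033, -0.001]
force: [0.9, 0.1, -0.7]
opening: 0.0701
grasp_force: 0.0
```

Request:
drive_tool([
  [[0.005,0.035,0],[0,0,0],0.8],
  [[0.005,0.035,0],[0,0,0],0.8],
  [[0.005,0.035,0],[0,0,0],0.8],
  [[0.005,0.035,0],[0,0,0],0.8],
  [[0,0,0],[0,0,0],0.8],
])

```text
t: 30.75
position: [0.5164, 0.1871, 0.4465]
ee_rot: [-3.139, 0.026, -0.002]
force: [0.0, 0.5, 0.2]
opening: 0.0699
grasp_force: 0.0
```

Request:
drive_tool([
  [[0,0,-0.02],[0,0,0],0.8],
  [[0,0,-0.03],[0,0,0],0.8],
  [[0,0,-0.03],[0,0,0],0.8],
  [[0,0,-0.03],[0,0,0],0.8],
  [[0,0,-0.025],[0,0,0],0.8],
])

```text
t: 31.17
position: [0.5155, 0.1818, 0.3095]
ee_rot: [3.141, -0.032, -0.002]
force: [-0.9, 0.3, -0.3]
opening: 0.0703
grasp_force: 0.0
```

Request:
drive_tool([
  [[0,0,-0.009],[0,0,0],0.8],
  [[0,0,-0.005],[0,0,0],0.8],
  [[0,0,0],[0,0,0],0.6],
  [[0,0,0],[0,0,0],0.3],
  [[0,0,0],[0,0,0],0.15],
])

```text
t: 31.58
position: [0.5172, 0.1813, 0.2986]
ee_rot: [-3.14, 0.035, -0.004]
force: [-0.2, 0.5, -0.1]
opening: 0.054
grasp_force: 0.0
```

Request:
drive_tool([
  [[0,0,0],[0,0,0],0.15],
  [[0,0,0],[0,0,0],0.15],
  [[0,0,0],[0,0,0],0.15],
  [[0,0,0],[0,0,0],0.15],
  [[0,0,0],[0,0,0],0.15],
])

```text
t: 32.0
position: [0.5168, 0.1809, 0.2974]
ee_rot: [-3.141, 0.035, -0.001]
force: [-1.1, -0.6, 4.6]
opening: 0.0275
grasp_force: 20.0
```

Request:
drive_tool([
  [[0,0,0],[0,0,0],0.15],
  [[0,0,0],[0,0,0],0.15],
  [[0,0,0],[0,0,0],0.15],
  [[0,0,0],[0,0,0],0.15],
  [[0,0,0],[0,0,0],0.15],
])

```text
t: 32.42
position: [0.5168, 0.1809, 0.2974]
ee_rot: [-3.141, 0.035, -0.001]
force: [-1.5, -1.8, 5.9]
opening: 0.0274
grasp_force: 20.0
```

Request:
drive_tool([
  [[0,0,0.003],[0,0,0],0.15],
  [[0,0,0.003],[0,0,0],0.15],
  [[0.003,-0.001,0],[0,0,0],0.15],
  [[0.0035,-0.0005,0],[0,0,0],0.15],
  [[0,0,0],[0,0,0],0.15],
])

```text
t: 32.83
position: [0.5238, 0.1793, 0.3029]
ee_rot: [-3.141, 0.035, -0.001]
force: [0.0, 0.0, -1.4]
opening: 0.0278
grasp_force: 20.0
```

Request:
drive_tool([
  [[0,0,-0.002],[0,0,0],0.15],
  [[0,0,-0.002],[0,0,0],0.15],
  [[0,0,-0.002],[0,0,0],0.15],
  [[0,0,0],[0,0,0],0.15],
  [[0,0,0],[0,0,0],0.15],
])

```text
t: 33.25
position: [0.5232, 0.1794, 0.2974]
ee_rot: [3.141, -0.035, 0.0]
force: [-1.4, -0.5, 4.5]
opening: 0.0274
grasp_force: 20.0
```

Request:
drive_tool([
  [[0,0,0],[0,0,0],0.8],
  [[0,0,0],[0,0,0],0.8],
  [[0,0,0],[0,0,0],0.8],
  [[0,0,0],[0,0,0],0.8],
  [[0,0,0],[0,0,0],0.8],
])

```text
t: 33.67
position: [0.5231, 0.1794, 0.2968]
ee_rot: [-3.141, 0.035, 0.0]
force: [-0.2, -0.6, 0.3]
opening: 0.0571
grasp_force: 0.0
```

Request:
drive_tool([
  [[0,0,0.01],[0,0,0],0.8],
  [[0,0,0.025],[0,0,0],0.8],
  [[0,0,0.03],[0,0,0],0.8],
  [[0,0,0.03],[0,0,0],0.8],
  [[0,0,0.03],[0,0,0],0.8],
])

```text
t: 34.08
position: [0.5228, 0.1793, 0.424]
ee_rot: [-3.141, 0.035, 0.0]
force: [0.8, 0.6, 0.4]
opening: 0.0701
grasp_force: 0.0
```

Request:
drive_tool([
  [[0.023,0.013,0],[0,0,0.0142],0.8],
  [[0.023,0.013,0],[0,0,0.0142],0.8],
  [[0.023,0.013,0],[0,0,0.0142],0.8],
  [[0.023,0.013,0],[0,0,0.0142],0.8],
  [[0.024,0.014,0],[0,0,0.0142],0.8],
])

```text
t: 34.5
position: [0.6399, 0.2459, 0.4231]
ee_rot: [-3.14, -0.078, -0.001]
force: [-0.2, 1.2, 0.2]
opening: 0.0701
grasp_force: 0.0
```

Request:
drive_tool([
  [[0,0,-0.02],[0,0,0],0.8],
  [[0,0,-0.03],[0,0,0],0.8],
  [[0,0,-0.03],[0,0,0],0.8],
  [[0,0,-0.02],[0,0,0],0.8],
  [[0,0,0],[0,0,0],0.8],
])

```text
t: 34.92
position: [0.6375, 0.2449, 0.3176]
ee_rot: [3.138, 0.077, -0.012]
force: [0.1, -0.2, -0.6]
opening: 0.0702
grasp_force: 0.0
```

Request:
drive_tool([
  [[0,0,-0.015],[0,0,0],0.8],
  [[0,0,-0.01],[0,0,0],0.8],
  [[0,0,-0.0045],[0,0,0],0.8],
  [[0,0,0],[0,0,0],0.4],
  [[0,0,0],[0,0,0],0.15],
])

```text
t: 35.33
position: [0.6393, 0.2455, 0.2934]
ee_rot: [-3.14, -0.077, -0.001]
force: [0.2, 0.7, 0.7]
opening: 0.0601
grasp_force: 0.0
```

Request:
drive_tool([
  [[0,0,0],[0,0,0],0.15],
  [[0,0,0],[0,0,0],0.15],
  [[0,0,0],[0,0,0],0.15],
  [[0,0,0],[0,0,0],0.15],
  [[0,0,0],[0,0,0],0.15],
])

```text
t: 35.75
position: [0.6392, 0.2454, 0.2928]
ee_rot: [-3.141, -0.077, -0.001]
force: [-0.4, -0.1, 0.3]
opening: 0.0272
grasp_force: 20.1
```

Request:
drive_tool([
  [[0,0,0],[0,0,0],0.15],
  [[0,0,0],[0,0,0],0.15],
  [[0,0,0],[0,0,0],0.15],
  [[0,0,0],[0,0,0],0.15],
  [[0,0,0],[0,0,0],0.15],
])

```text
t: 36.17
position: [0.6392, 0.2453, 0.2927]
ee_rot: [3.141, 0.077, 0.001]
force: [-0.5, -2.0, 3.3]
opening: 0.0276
grasp_force: 20.0
```

Request:
drive_tool([
  [[0,0,0.003],[0,0,0],0.15],
  [[0,0,0.003],[0,0,0],0.15],
  [[0.003,-0.0013,0],[0,0,0],0.15],
  [[0.003,-0.0012,0],[0,0,0],0.15],
  [[0,0,0],[0,0,0],0.15],
])

```text
t: 36.58
position: [0.6456, 0.2427, 0.2984]
ee_rot: [-3.141, -0.076, -0.001]
force: [0.3, 0.3, -1.7]
opening: 0.0273
grasp_force: 20.0
```

Request:
drive_tool([
  [[0,0,-0.002],[0,0,0],0.15],
  [[0,0,-0.002],[0,0,0],0.15],
  [[0,0,-0.002],[0,0,0],0.15],
  [[0,0,0],[0,0,0],0.15],
  [[0,0,0],[0,0,0],0.15],
])

```text
t: 37.0
position: [0.6451, 0.2428, 0.2927]
ee_rot: [3.14, 0.077, 0.0]
force: [-0.3, -1.4, 3.8]
opening: 0.0276
grasp_force: 20.0
```

Request:
drive_tool([
  [[0,0,0],[0,0,0],0.8],
  [[0,0,0],[0,0,0],0.8],
  [[0,0,0],[0,0,0],0.8],
  [[0,0,0],[0,0,0],0.8],
  [[0,0,0],[0,0,0],0.8],
])

```text
t: 37.42
position: [0.645, 0.243, 0.2924]
ee_rot: [-3.141, -0.077, 0.0]
force: [0.7, 0.5, -0.6]
opening: 0.0574
grasp_force: 0.0
```

Request:
drive_tool([
  [[0,0,0.01],[0,0,0],0.8],
  [[0,0,0.025],[0,0,0],0.8],
  [[0,0,0.03],[0,0,0],0.8],
  [[0,0,0.033],[0,0,0],0.8],
  [[0,0,0.032],[0,0,0],0.8],
])

```text
t: 37.83
position: [0.6449, 0.2429, 0.4245]
ee_rot: [-3.141, -0.077, 0.0]
force: [0.6, 0.3, -0.6]
opening: 0.0702
grasp_force: 0.0
```

Request:
drive_tool([
  [[-0.024,0.015,0],[0,0,-0.01],0.8],
  [[-0.024,0.015,0],[0,0,-0.01],0.8],
  [[-0.024,0.015,0],[0,0,-0.01],0.8],
  [[-0.025,0.016,0],[0,0,-0.01],0.8],
  [[-0.025,0.0157,0],[0,0,-0.008],0.8],
])

```text
t: 38.25
position: [0.5219, 0.32, 0.4235]
ee_rot: [-3.141, 0.0, -0.001]
force: [-0.9, 0.5, 0.0]
opening: 0.0704
grasp_force: 0.0
```

Request:
drive_tool([
  [[0,0,-0.02],[0,0,0],0.8],
  [[0,0,-0.03],[0,0,0],0.8],
  [[0,0,-0.03],[0,0,0],0.8],
  [[0,0,-0.02],[0,0,0],0.8],
  [[0,0,0],[0,0,0],0.8],
])

```text
t: 38.67
position: [0.5217, 0.319, 0.319]
ee_rot: [3.138, 0.002, -0.009]
force: [-0.8, -0.9, -0.3]
opening: 0.0703
grasp_force: 0.0
```

Request:
drive_tool([
  [[0,0,-0.01],[0,0,0],0.8],
  [[0,0,-0.007],[0,0,0],0.8],
  [[0,0,-0.0025],[0,0,0],0.8],
  [[0,0,0],[0,0,0],0.4],
  [[0,0,0],[0,0,0],0.15],
])

```text
t: 39.08
position: [0.5234, 0.3197, 0.3037]
ee_rot: [-3.141, -0.001, -0.002]
force: [0.3, 0.3, -0.1]
opening: 0.0602
grasp_force: 0.0
```

Request:
drive_tool([
  [[0,0,0],[0,0,0],0.15],
  [[0,0,0],[0,0,0],0.15],
  [[0,0,0],[0,0,0],0.15],
  [[0,0,0],[0,0,0],0.15],
  [[0,0,0],[0,0,0],0.15],
])

```text
t: 39.5
position: [0.5232, 0.3197, 0.3032]
ee_rot: [-3.141, -0.001, -0.001]
force: [0.6, -0.1, 0.3]
opening: 0.0275
grasp_force: 20.1
```

Request:
drive_tool([
  [[0,0,0],[0,0,0],0.15],
  [[0,0,0],[0,0,0],0.15],
  [[0,0,0],[0,0,0],0.15],
  [[0,0,0],[0,0,0],0.15],
  [[0,0,0],[0,0,0],0.15],
])

```text
t: 39.92
position: [0.5232, 0.3197, 0.3031]
ee_rot: [-3.141, -0.001, -0.001]
force: [0.0, 1.3, 2.0]
opening: 0.0275
grasp_force: 20.0
```

Next I shift by (+2, -3.5) mm, set down, release, lift and retreat.

Request:
drive_tool([
  [[0,0,0.003],[0,0,0],0.15],
  [[0,0,0.003],[0,0,0],0.15],
  [[0.001,-0.002,0],[0,0,0],0.15],
  [[0.001,-0.0015,0],[0,0,0],0.15],
  [[0,0,0],[0,0,0],0.15],
])

```text
t: 40.33
position: [0.5252, 0.3157, 0.3088]
ee_rot: [3.141, 0.001, -0.001]
force: [0.1, -0.7, -2.1]
opening: 0.0272
grasp_force: 20.0
```

Request:
drive_tool([
  [[0,0,-0.002],[0,0,0],0.15],
  [[0,0,-0.002],[0,0,0],0.15],
  [[0,0,-0.0022],[0,0,0],0.15],
  [[0,0,0],[0,0,0],0.15],
  [[0,0,0],[0,0,0],0.15],
])

```text
t: 40.75
position: [0.5252, 0.3163, 0.303]
ee_rot: [-3.141, -0.001, -0.001]
force: [-0.3, 1.0, 1.7]
opening: 0.0275
grasp_force: 20.0
```

Request:
drive_tool([
  [[0,0,0],[0,0,0],0.8],
  [[0,0,0],[0,0,0],0.8],
  [[0,0,0],[0,0,0],0.8],
  [[0,0,0],[0,0,0],0.8],
  [[0,0,0],[0,0,0],0.8],
])

```text
t: 41.17
position: [0.5251, 0.3161, 0.3027]
ee_rot: [3.142, 0.001, -0.0]
force: [0.6, -0.2, 0.1]
opening: 0.0573
grasp_force: 0.0
```

Request:
drive_tool([
  [[0,0,0.01],[0,0,0],0.8],
  [[0,0,0.025],[0,0,0],0.8],
  [[0,0,0.03],[0,0,0],0.8],
  [[0,0,0.033],[0,0,0],0.8],
  [[0,0,0.035],[0,0,0],0.8],
])

```text
t: 41.58
position: [0.5248, 0.3159, 0.4373]
ee_rot: [3.141, 0.001, -0.001]
force: [0.4, 0.3, 0.8]
opening: 0.0707
grasp_force: 0.0
```

Request:
drive_tool([
  [[-0.004,-0.038,0],[0,0,0],0.8],
  [[-0.004,-0.038,0],[0,0,0],0.8],
  [[-0.004,-0.038,0],[0,0,0],0.8],
  [[-0.004,-0.038,0],[0,0,0],0.8],
  [[-0.004,-0.038,0],[0,0,0],0.8],
])

```text
t: 42.0
position: [0.5044, 0.1246, 0.4367]
ee_rot: [-3.141, -0.002, -0.002]
force: [1.3, -0.2, -0.1]
opening: 0.0706
grasp_force: 0.0
```

Request:
drive_tool([
  [[-0.004,-0.038,0],[0,0,0],0.8],
  [[-0.004,-0.038,0],[0,0,0],0.8],
  [[-0.004,-0.038,0],[0,0,0],0.8],
  [[-0.004,-0.038,0],[0,0,0],0.8],
  [[-0.004,-0.038,0],[0,0,0],0.8],
])

```text
t: 42.42
position: [0.4844, -0.0656, 0.4367]
ee_rot: [3.141, 0.002, 0.002]
force: [-0.2, -1.0, -0.1]
opening: 0.0703
grasp_force: 0.0
```

Request:
drive_tool([
  [[-0.004,-0.038,0],[0,0,0],0.8],
  [[-0.004,-0.038,0],[0,0,0],0.8],
  [[0,0,0],[0,0,0],0.8],
  [[0,0,0],[0,0,0],0.8],
  [[0,0,0],[0,0,0],0.8],
])

```text
t: 42.83
position: [0.477, -0.1398, 0.4362]
ee_rot: [-3.141, 0.0, -0.0]
force: [0.3, 0.5, 0.5]
opening: 0.0701
grasp_force: 0.0
```

```bash
python3 - <<'E'
from h import *
T,S=grab('top'),grab('scene')
def gap(f,x,y,d,c):
    s=np.arange(.004,.052,.0005); uv=proj(f,[(x+d[0]*k,y+d[1]*k,.011) for k in s]).astype(np.float32)
    im=cv2.GaussianBlur(f['pixels'],(3,3),0).astype(np.float32)
    v=cv2.remap(im[:,:,0]-im[:,:,2],uv[:,0],uv[:,1],1).ravel()
    i=np.where(v<16)[0][0]; j=i+np.where(v[i:]>5)[0]; j=[q for q in j if s[q]>s[i]+.004][0]
    return (s[j]-s[i])*1000-c
for b,(x,y),mx,my in (('sq',(.5165,.1805),14,14),('rd',(.5235,.3195),14,14),('ob',(.639,.2445),10,14)):
    a,c=gap(T,x,y,(-1,0),mx),gap(S,x,y,(1,0),mx); p,q=gap(T,x,y,(0,-1),my),gap(S,x,y,(0,1),my)
    print(b,'dx',(a-c)/2,'dy',(p-q)/2,a,c,p,q)
print(get_obs()['t'],get_obs()['position'])
E
```

```text
sq dx 0.0 dy 0.7500000000000009 2.5000000000000178 2.5000000000000178 2.0000000000000178 0.500000000000016
rd dx 0.25 dy -0.25 1.000000000000016 0.500000000000016 -0.499999999999984 1.5987211554602254e-14
ob dx 0.0 dy 0.2499999999999991 2.0000000000000107 2.0000000000000107 -0.49999999999998757 -0.9999999999999858
42.9333 [ 0.4771679  -0.13883795  0.4360093 ]
```

All three bottles are now centred to within 1 mm, and the robot is clear of everything.

```bash
python3 -c "
from cell import *
print(hand_in())"
```

```text
the job is handed in; nothing more can be done
None
```

The job is handed in, with no verdict returned: the tin was set in the tray's middle first, then the three pump bottles upright on their matching coasters (within about 1 mm of centre by the cameras), and I left the screw-cap bottles alone.

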